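Close an adjustable wrench snugly on the jig's clamp nut and tighten the nut one flat

ROBOT

A 7-joint arm with a two-finger parallel gripper is mounted at the origin on a cart in front of the work surface, level with it; the furniture and walls round the work are solid. World frame = base frame: x ahead of the robot, y to its left, z up, the work surface at z = 0. Lengths are in m, angles in rad, forces in N, time in s.
With the tool pointing down it reaches from about 0.4 to 0.85 m from the base axis. Payload 10.4 kg.
Tool frame: the origin (TCP) lies midway between the tips of the shut fingers; the grasp point (between the pads) lies 19 mm behind it (bot.grip_depth is the distance from the TCP to the grasp point, in m); z points along the fingers, y is the direction in which the jaws open and shut (so a half turn about z gives the same grasp; the last joint's range is limited). The gripper opens to 87 mm and grips with 3 to 60 N. Pads are 19 mm wide; open, the fingers measure 117 mm over their backs; the gripper's body (75 mm by 190 mm) begins 51 mm behind the grasp point.
Start: joints at [1.235, 0.332, -0.065, 1.46, 0.022, 1.35, -0.088], TCP at [0.192, -0.595, 0.223] pointing down, gripper open.
Joint ranges: [-2.6, 2.6], [-0.5, 2.12], [-1.47, 1.34], [0.16, 2.42], [-1.27, 4.41], [0.06, 2.06], [-2.6, 2.6]. Speed limits (rad/s): [2.22, 2.22, 2.79, 2.79, 3.14, 3.14, 3.14].

INTERFACE

Orientations are given as [roll, pitch, yaw] about the fixed x, y, z axes, in that order (R = Rz(yaw) Ry(pitch) Rx(roll)).
In Python, from workcell import bot gives the robot as it stands.
- The arm moves only by the shell command python3 -m inch 'ROWS'. ROWS is JSON, a list of rows, each an object with "delta_pos": the shift along the tool's x, y, z in cm, a list of three; "angular": the turn, a rotation vector about the tool's x, y, z in degrees, a list of three; "gripper": the closure, from -1 (fully open) to 1 (shut). A call has 1 to 10 rows; each row is the pose to reach, as a shift and turn from the pose commanded when the call began, along the tool's axes at that moment; what a row does not reach only later rows make up. A row lasts 1/10 s, in which the tool goes at most 50 mm and 8.59 degrees, less where a joint would pass 70% of its speed; a pose out of reach is approached as far as the arm can. A call with a gripper value outside its range is refused whole. The fingers move at their own pace and stop on an object; the grip force is fixed at half the most. Time passes only in rows, so rows that repeat a pose let the fingers close. It gives the time, the measured TCP pose, the force and the opening at its end, in the units of the state.
- bot.sense(): the state, without advancing time (a new reading comes with each control period).
- bot.capture(name): name is "scene" or "side" or "wrist"; returns a dict with "pixels" (480x640x3 uint8, blue, green, red), "intrinsics" (3x3 intrinsics, pixels), "origin" and "rotation" of the camera in the world; the wrist camera has in their place "mount" (4x4, takes a point from camera to tool coordinates, whose origin is the TCP and whose axes are the flange's). Camera axes: x right, y up, looking along -z (the intrinsics and any distortion apply to the point x, -y, -z); pixel columns grow to the right and rows downward; lengths in m; the calibration is good to about 2 mm. The wrist camera is an equidistant fisheye: a pixel r from the principal point sees the ray r / f radians off the axis. A picture is of the moment at which its call begins: read the wrist's pose just before it. There is no depth.
- bot.sign_off(): hands the job in, once; it reports no verdict.
The state is a dict: "time": time; "joints": joint angles; "qvel": joint speeds; "joint_efforts": joint torques, N m; "position": TCP position; "ee_rot": TCP orientation; "wrist_force": force on the tool from outside, world axes, zero at the start; "wrist_torque": the same for the moment, N m; "grip_width": opening from 0.0 (shut) to 1.0 (fully open).
Only numpy, scipy, OpenCV 4.12 (cv2) and the standard library are available. Lean on these libraries where they do the work, as an engineer would, in place of code of your own. Each camera call takes 0.05 s, during which the arm holds its last target.

TASK

The drilling jig's clamp nut is only finger tight, and the adjustable wrench lying round it is still wide open. Roll the wrench's worm until its jaws close snugly on the nut, and only then swing the handle clockwise (seen from above) to tighten the nut by one flat, a sixth of a turn. Leave the wrench lying on the nut, and do not disturb the grease tin, the brush and the caliper.

Things in the scene. Friction and masses are not known exactly. Their poses are not given: they have to be found in the camera images.
- wrench_jaw (a joint): Jaw opening in m: the gap between the wrench's two jaw faces. 0.036 to 0.039 at the start, too wide to turn the nut (34.6 mm across corners); about 0.030 when both jaws bear snugly on the nut's flats. Only the worm moves it; it is self-locking. The loose wrench shifts a few mm and turns a few degrees by itself as the jaws close on the flats.
- nut (a joint): Angle of the clamp nut in rad: 0 at the start, growing clockwise seen from above (tightening); one flat is 1.047. The nut needs about 0.6 N m (some 4 N at the handle's end) and stays where it is left.
- nut_center (a point): Centre of the plain steel hexagon nut, half-way up; z up. The nut is 30 mm across flats and 15 mm high, stands on the clamp plate in the middle of the jig, and turns about its vertical axis. The 20 mm stud ends 4 mm above the nut.
- jig: Drilling jig bolted to the bench; origin at its middle on the bench, z up. Base plate 216 x 208 (its y) x 14 mm with screw heads at the corners up to 24 mm high, a stack of sheets, and on top a dark clamp plate 164 x 156 mm whose smooth top is 36 mm above the bench, with drill bushes flush in it.
- wrench: Short steel adjustable wrench, 195 mm long, about 0.6 kg, head 14.5 mm thick, lying loose and flat on the clamp plate. Origin at its underside between the jaws, 15 mm from the fixed jaw's face. x: along the jaws, out of the mouth (it opens away from the handle); y: from fixed to moving jaw; z up.
- worm_top (a point): Top of the worm, the knurled thumb roller in the head's window: 17 mm in diameter, axis along the wrench's y, 18 mm long; 54 mm above the bench and 3.3 mm proud of the head. Rubbing it in the wrench's +x, towards the nut, closes the jaw 1 mm per 10.7 mm of rubbing; -x opens it. Takes 5 N of friction: press with 5 to 15 N. When snug, it stops. This point has the wrench's axes.
- mouth (a point): Point of the wrench between its jaws, 7.5 mm above its underside, where the nut's centre lies when the jaws are closed on it (at the start the nut stands 3 to 6 mm off it). The worm's top is 44 mm behind it (wrench -x) and 10.3 mm above it. Axes are the wrench's.
- handle_end (a point): Middle of the wrench's handle, 19 mm from its free end and 160 mm from the mouth; 43 mm above the bench, half-way up the handle, which is 11.5 mm thick and 22 to 27 mm wide. Axes are the wrench's: in them the handle runs along (-0.966, 0.259, 0) to its end. It juts out beyond the clamp plate, over the bench.
- grease_tin: Open cream-coloured tin with dark grease, 87 mm in diameter, 62 mm high, left of the jig; origin at the centre of its underside. Leave it alone.
- brush: Flat paste brush with a wooden handle, 30 x 146 x 12 mm, lying along its y axis left of the jig; origin at the centre of its underside. Leave it alone.
- caliper: Steel vernier caliper, 69 x 210 x 12 mm, lying along its y axis behind the jig; origin at the centre of its underside. Leave it alone.

How it is judged:
By the outcome, as a careful person would: the job done as asked, in the order asked, and still so for the second after the job is handed in, with the robot touching nothing.
It also fails if it takes over 69 s, if anything falls off the work surface, if the arm or the gripper's body presses on something with over 40 N, if the wrist force passes 120 N, or if a joint passes its speed limit or range.

## Working session

There is one attempt and no reset: what is moved stays moved. The work goes in short steps, Python scripts to look and compute and a shell command to move; the robot and the scene stay as the last step left them, time stands still between calls to the robot, and variables do not carry over. Pictures are saved under pics/ and viewed, and the job is handed in when it is done.

```bash
ls; mkdir -p pics; python3 - <<'E'
from workcell import bot
import cv2,numpy as np
s=bot.sense();print(s)
for n in ["scene","side","wrist"]:
    c=bot.capture(n);cv2.imwrite(f"pics/{n}0.png",c["pixels"])
    print(n,{k:np.round(v,4).tolist() for k,v in c.items() if k!="pixels"})
E
```

```text
pics
{'time': 0.0, 'joints': array([ 1.23541571,  0.33286595, -0.0646707 ,  1.4609304 ,  0.02157396,
        1.34992626, -0.08851827]), 'qvel': array([ 2.79467709e-06,  5.96021816e-04,  8.40441797e-04,  1.06801220e-03,
        1.79479387e-05,  5.38996932e-04, -2.35669557e-04]), 'joint_efforts': array([ 2.92452651e-04, -6.23258686e+01,  2.48427055e-02, -3.89895165e+01,
       -6.13125809e-02,  3.98652290e-02,  1.53655933e-04]), 'position': array([ 0.19218059, -0.59430717,  0.22176278]), 'ee_rot': array([-3.14015778e+00,  5.18477712e-05,  3.12749717e-01]), 'wrist_force': array([-0.37572335,  0.49673635,  0.0490963 ]), 'wrist_torque': array([ 9.35119842e-05,  2.76552589e-02, -2.05942494e-02]), 'grip_width': 0.9997074158059008}
scene {'intrinsics': [[605.0309, 0.0, 325.0614], [0.0, 605.0309, 243.3641], [0.0, 0.0, 1.0]], 'origin': [0.2624, -0.3861, 0.9216], 'rotation': [0.6859, -0.0029, -0.4778]}
side {'intrinsics': [[563.7619, 0.0, 328.5181], [0.0, 563.7619, 233.6086], [0.0, 0.0, 1.0]], 'origin': [0.6268, -0.7975, 0.4858], 'rotation': [1.1883, -0.014, 0.0373]}
wrist {'intrinsics': [[371.6483, 0.0, 323.0226], [0.0, 371.6483, 236.1434], [0.0, 0.0, 1.0]], 'mount': [[0.0002, 0.9681, 0.2506, 0.0676], [1.0, -0.0005, 0.0015, -0.0001], [0.0016, 0.2506, -0.9681, -0.162], [0.0, 0.0, 0.0, 1.0]]}
```

View pics/scene0.png

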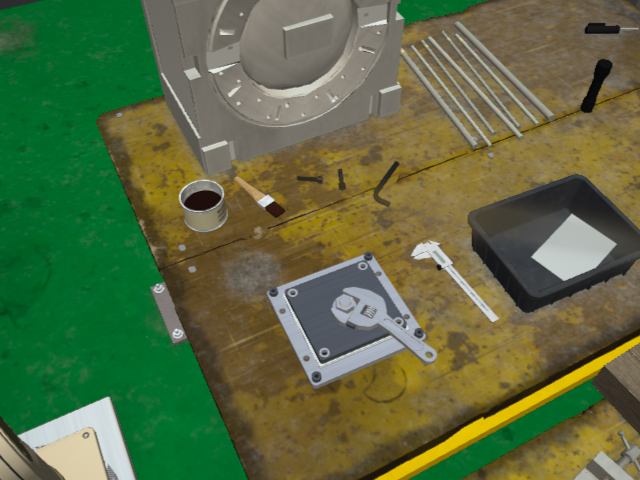

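View pics/side0.png

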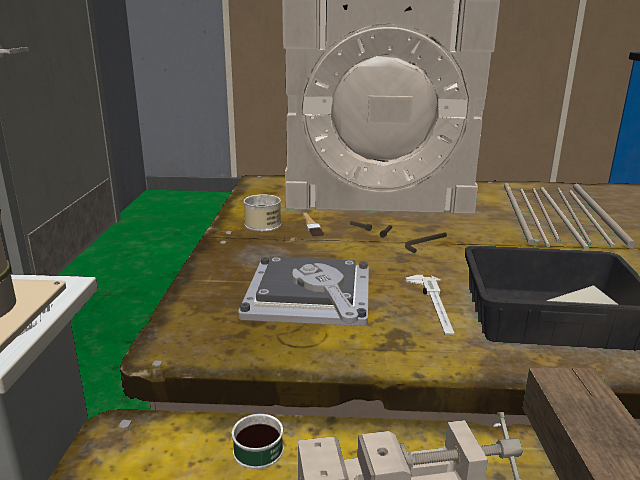

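View pics/wrist0.png

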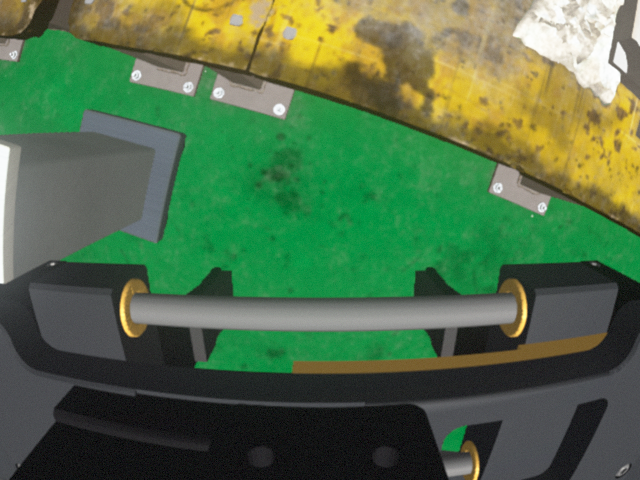

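```bash
cat > h.py <<'E'
import numpy as np, cv2
from scipy.spatial.transform import Rotation as R
from workcell import bot
def ray(c,u,v):
    K=c["intrinsics"]; d=np.array([(u-K[0,2])/K[0,0],-(v-K[1,2])/K[1,1],-1.])
    return R.from_euler("xyz",c["rotation"]).as_matrix()@d
def back(c,u,v,z):
    d=ray(c,u,v);o=np.array(c["origin"]);return o+d*(z-o[2])/d[2]
def proj(c,p):
    q=R.from_euler("xyz",c["rotation"]).as_matrix().T@(np.array(p)-c["origin"]);K=c["intrinsics"]
    return np.array([K[0,2]+K[0,0]*q[0]/-q[2],K[1,2]-K[1,1]*q[1]/-q[2]])
def wtool(s): return R.from_euler("xyz",s["ee_rot"]).as_matrix(),np.array(s["position"])
def wback(c,s,u,v,z):
    K=c["intrinsics"];x=u-K[0,2];y=v-K[1,2];r=np.hypot(x,y);t=r/K[0,0]
    d=np.array([x/r*np.sin(t),-y/r*np.sin(t),-np.cos(t)]) if r>0 else np.array([0,0,-1.])
    Rt,p=wtool(s);M=np.array(c["mount"]);o=Rt@M[:3,3]+p;d=Rt@M[:3,:3]@d
    return o+d*(z-o[2])/d[2]
def wproj(c,s,P):
    Rt,p=wtool(s);M=np.array(c["mount"]);q=M[:3,:3].T@(Rt.T@(np.array(P)-p)-M[:3,3]);K=c["intrinsics"]
    h=np.hypot(q[0],q[1]);t=np.arctan2(h,-q[2])
    return np.array([K[0,2]+K[0,0]*t*q[0]/h,K[1,2]-K[0,0]*t*q[1]/h])
def crop(im,u0,v0,w,h,k,name):
    a=cv2.resize(im[v0:v0+h,u0:u0+w],None,fx=k,fy=k,interpolation=cv2.INTER_CUBIC)
    cv2.imwrite("pics/"+name,a)
E
python3 - <<'E'
from h import *
c=bot.capture("scene");crop(c["pixels"],260,240,190,150,4,"s1.png")
for uv,z in [((346,302),.055),((432,356),.043)]: print(back(c,*uv,z))
d=bot.capture("side");crop(d["pixels"],230,240,160,100,5,"d1.png")
for uv,z in [((308,268),.055),((351,316),.043)]: print(back(d,*uv,z))
E
```

```text
[0.56296986 0.11077755 0.055     ]
[ 0.64120635 -0.03902885  0.043     ]
[0.56264726 0.10672827 0.055     ]
[ 0.63937562 -0.03571257  0.043     ]
```

View pics/s1.png

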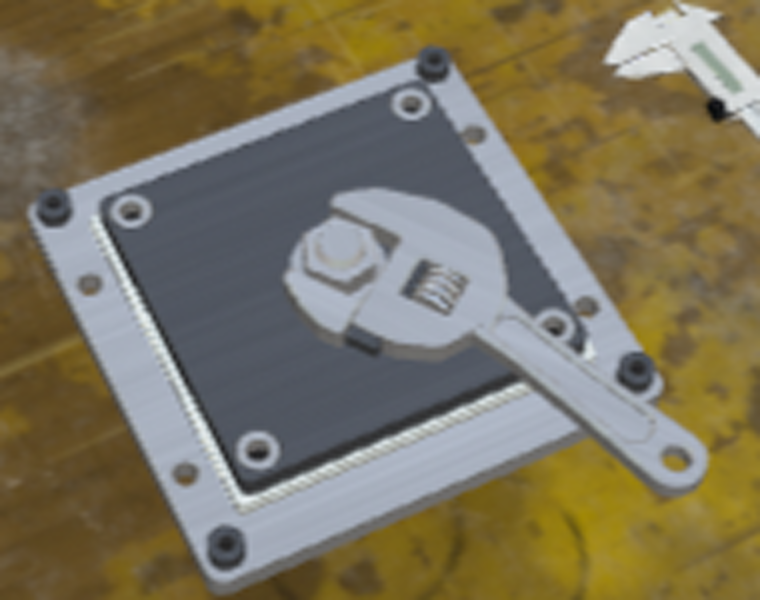

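View pics/d1.png

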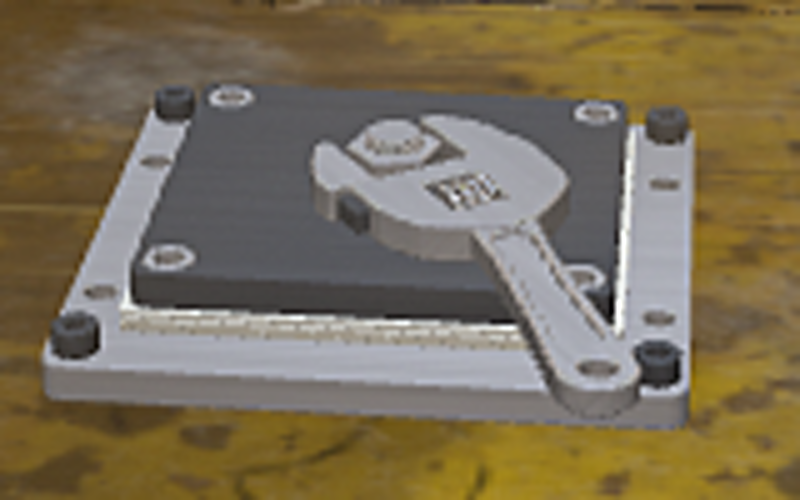

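```bash
python3 -m inch '[{"delta_pos":[27,-24,1],"angular":[0,0,-12],"gripper":1},{"delta_pos":[27,-24,1],"angular":[0,0,-12],"gripper":1},{"delta_pos":[27,-24,1],"angular":[0,0,-12],"gripper":1},{"delta_pos":[27,-24,1],"angular":[0,0,-12],"gripper":1},{"delta_pos":[27,-24,1],"angular":[0,0,-12],"gripper":1},{"delta_pos":[27,-24,1],"angular":[0,0,-12],"gripper":1},{"delta_pos":[54,-48,2],"angular":[0,0,-25],"gripper":1},{"delta_pos":[54,-48,2],"angular":[0,0,-25],"gripper":1},{"delta_pos":[54,-48,2],"angular":[0,0,-25],"gripper":1},{"delta_pos":[54,-48,2],"angular":[0,0,-25],"gripper":1}]'; python3 - <<'E'
from h import *
s=bot.sense();print(s["position"],s["ee_rot"],s["joints"])
c=bot.capture("wrist");cv2.imwrite("pics/w1.png",c["pixels"])
c=bot.capture("scene")
a=np.array([369.3,311.5]);print(back(c,*a,.054))
E
```

```text
time: 1.25
position: [0.4462, -0.162, 0.2089]
ee_rot: [3.141, 0.0, 0.749]
wrist_force: [1.4, -1.4, -0.4]
grip_width: 0.169
[ 0.44621077 -0.16197615  0.20892428] [3.14070158e+00 6.92301026e-05 7.49070997e-01] [ 0.76207836  0.03775597 -0.51682997  1.83893323  0.02010407  1.26917866
 -0.58213023]
[0.5892166  0.07628657 0.054     ]
```

```bash
python3 -m inch '[{"delta_pos":[21,-6,0],"angular":[0,0,0],"gripper":1},{"delta_pos":[21,-6,0],"angular":[0,0,0],"gripper":1},{"delta_pos":[21,-6,0],"angular":[0,0,0],"gripper":1},{"delta_pos":[21,-6,0],"angular":[0,0,0],"gripper":1},{"delta_pos":[21,-6,0],"angular":[0,0,0],"gripper":1},{"delta_pos":[21,-6,0],"angular":[0,0,0],"gripper":1},{"delta_pos":[21,-6,0],"angular":[0,0,0],"gripper":1},{"delta_pos":[21,-6,0],"angular":[0,0,0],"gripper":1}]'; python3 - <<'E'
from h import *
s=bot.sense();print(s["position"],s["ee_rot"],s["joints"])
c=bot.capture("wrist");cv2.imwrite("pics/w1.png",c["pixels"])
E
```

```text
time: 2.15
position: [0.5582, 0.0214, 0.2086]
ee_rot: [3.141, 0.001, 0.747]
wrist_force: [0.4, -0.1, -0.7]
grip_width: 0.004
[0.55819645 0.02139347 0.20862077] [3.14106929e+00 8.68277173e-04 7.47002726e-01] [ 0.45804689  0.26228457 -0.67783752  1.63072835  0.1700797   1.30885268
 -1.07117401]
```

View pics/w1.png

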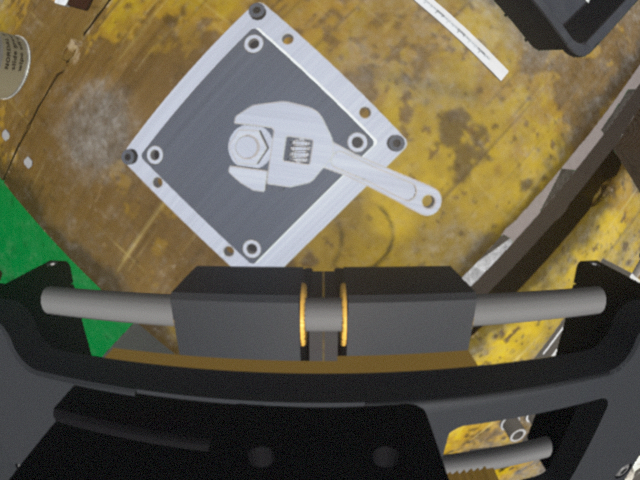

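```bash
python3 - <<'E'
from h import *
s=bot.sense();c=bot.capture("wrist");crop(c["pixels"],120,70,340,210,2.3,"w2.png")
Rt,p=wtool(s);print("tcp px",wproj(c,s,p), wproj(c,s,p-Rt[:,2]*.04))
for n,uv,z in [("nut",(250,145),.053),("worm",(298,150),.054),("hole",(428,201),.049),("bush1",(254,43),.036),("bush2",(154,155),.036),("bush3",(251,248),.036),("bush4",(357,142),.036)]: print(n,wback(c,s,*uv,z))
E
```

```text
tcp px [324.27996054 289.40949048] [324.45195565 330.58688098]
nut [0.56381063 0.11295023 0.053     ]
worm [0.58817608 0.07906257 0.054     ]
hole [ 0.63442304 -0.03551563  0.049     ]
bush1 [0.6336703  0.17726539 0.036     ]
bush2 [0.49270469 0.18278187 0.036     ]
bush3 [0.48883789 0.05153824 0.036     ]
bush4 [0.6282622  0.04599362 0.036     ]
```

View pics/w2.png

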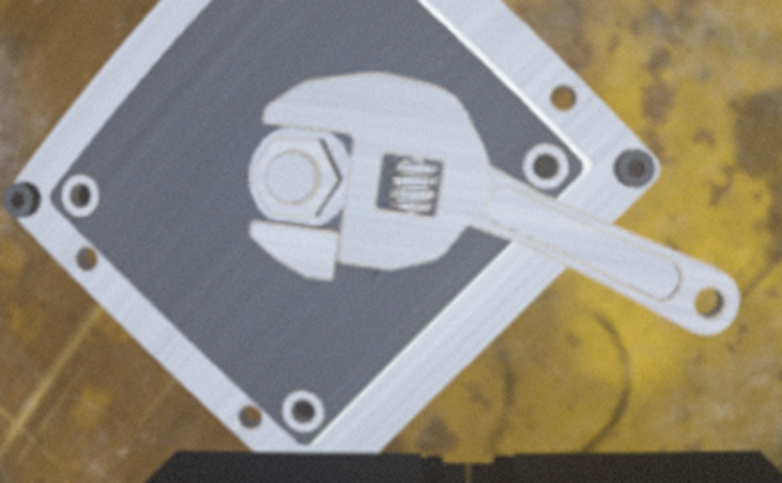

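```bash
python3 - <<'E'
import cv2
from h import crop
crop(cv2.imread("pics/wrist0.png"),120,240,400,140,2,"w0c.png")
crop(cv2.imread("pics/w1.png"),260,250,130,110,5,"w1c.png")
E
```

```text
(no output)
```

View pics/w0c.png

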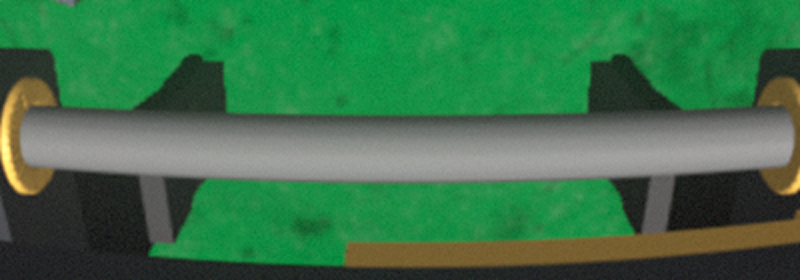

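View pics/w1c.png

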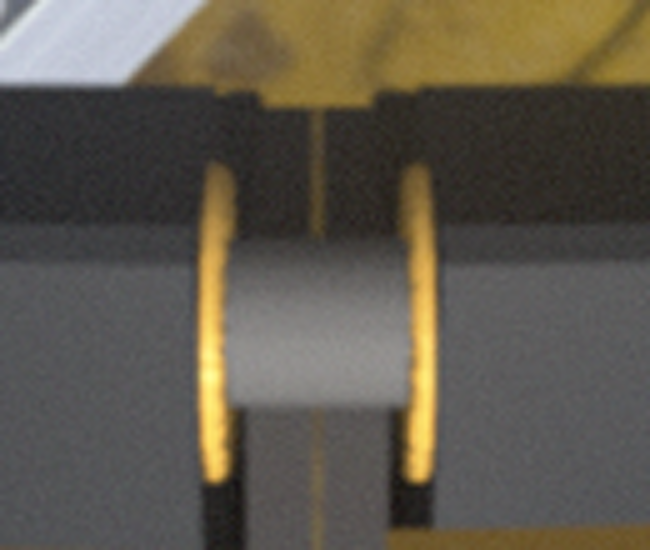

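```bash
python3 - <<'E'
from h import *
s=bot.sense();c=bot.capture("wrist");im=c["pixels"]
crop(im,205,105,240,120,3.3,"w3.png")
f=lambda a,b,z:wback(c,s,120+a/2.3,70+b/2.3,z)
def ang(a,b,z):
    d=(f(*b,z)-f(*a,z))[:2];return np.degrees(np.arctan2(d[1],d[0])),np.linalg.norm(d)
print("win",[ang(*e,.0505) for e in [((380,153),(442,157)),((377,211),(438,215)),((380,153),(377,211)),((442,157),(438,215))]])
print("handle",ang((487,200),(709,301),.049))
print("nut",f(292,178,.055),"worm",f(416,184,.054),"hole",f(709,301,.049))
E
```

```text
win [(np.float64(-51.580532642514804), np.float64(0.023128618397572406)), (np.float64(-51.4871708218199), np.float64(0.022913149735839734)), (np.float64(-140.72239064966527), np.float64(0.02184865469783881)), (np.float64(-141.28701427542313), np.float64(0.02180915404571917))]
handle (np.float64(-70.5321661317185), np.float64(0.09487018849823098))
nut [0.56086919 0.11341847 0.055     ] worm [0.58988959 0.07736031 0.054     ] hole [ 0.63477894 -0.03555272  0.049     ]
```

View pics/w3.png

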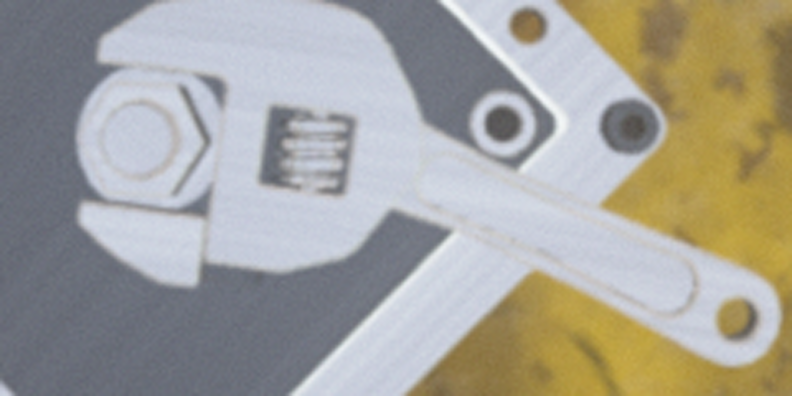

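```bash
python3 -m inch '[{"delta_pos":[6,-1.2,2],"angular":[0,0,94.8],"gripper":1},{"delta_pos":[6,-1.2,4],"angular":[0,0,94.8],"gripper":1},{"delta_pos":[6,-1.2,6],"angular":[0,0,94.8],"gripper":1},{"delta_pos":[6,-1.2,8],"angular":[0,0,94.8],"gripper":1},{"delta_pos":[6,-1.2,9],"angular":[0,0,94.8],"gripper":1},{"delta_pos":[6,-1.2,10],"angular":[0,0,94.8],"gripper":1},{"delta_pos":[6,-1.2,11],"angular":[0,0,94.8],"gripper":1},{"delta_pos":[6,-1.2,12],"angular":[0,0,94.8],"gripper":1},{"delta_pos":[6,-1.2,12],"angular":[0,0,94.8],"gripper":1},{"delta_pos":[6,-1.2,12],"angular":[0,0,94.8],"gripper":1}]'; python3 - <<'E'
from h import *
s=bot.sense();print(s["position"],s["ee_rot"],s["joints"])
E
```

```text
time: 3.3
position: [0.5938, 0.0715, 0.088]
ee_rot: [3.141, 0.001, -0.742]
wrist_force: [-0.2, 0.4, -0.9]
grip_width: 0.006
[0.59383043 0.07148555 0.08804525] [ 3.14110966e+00  1.36520469e-03 -7.42256393e-01] [ 0.04791676  0.40071135 -0.30048639  1.67524761  0.12986188  1.08650482
 -2.60393707]
```

```bash
python3 -m inch '[{"delta_pos":[0,0,0],"angular":[0,0,-85],"gripper":1},{"delta_pos":[0,0,0],"angular":[0,0,-85],"gripper":1},{"delta_pos":[0,0,0],"angular":[0,0,-85],"gripper":1},{"delta_pos":[0,0,0],"angular":[0,0,-85],"gripper":1},{"delta_pos":[0,0,0],"angular":[0,0,-85],"gripper":1},{"delta_pos":[0,0,0],"angular":[0,0,-85],"gripper":1},{"delta_pos":[0,0,0],"angular":[0,0,-85],"gripper":1},{"delta_pos":[0,0,0],"angular":[0,0,-85],"gripper":1},{"delta_pos":[0,0,0],"angular":[0,0,-85],"gripper":1},{"delta_pos":[0,0,0],"angular":[0,0,-85],"gripper":1}]'; python3 - <<'E'
from h import *
s=bot.sense();print(s["position"],s["ee_rot"],s["joints"])
E
```

```text
time: 4.3
position: [0.5943, 0.0718, 0.0889]
ee_rot: [3.141, 0.0, 0.75]
wrist_force: [0.7, 0.5, 0.1]
grip_width: 0.007
[0.59430432 0.07183948 0.08891135] [3.14105028e+00 3.40400103e-05 7.50287264e-01] [ 0.24405067  0.44003005 -0.5512116   1.66336038  0.25233377  1.10951182
 -1.19826488]
```

```bash
python3 -m inch '[{"delta_pos":[0,0,0],"angular":[0,0,-85],"gripper":1},{"delta_pos":[0,0,0],"angular":[0,0,-85],"gripper":1},{"delta_pos":[0,0,0],"angular":[0,0,-85],"gripper":1},{"delta_pos":[0,0,0],"angular":[0,0,-85],"gripper":1},{"delta_pos":[0,0,0],"angular":[0,0,-85],"gripper":1},{"delta_pos":[0,0,0],"angular":[0,0,-85],"gripper":1},{"delta_pos":[0,0,0],"angular":[0,0,-85],"gripper":1},{"delta_pos":[0,0,0],"angular":[0,0,-85],"gripper":1},{"delta_pos":[0,0,0],"angular":[0,0,-85],"gripper":1},{"delta_pos":[0,0,0],"angular":[0,0,-85],"gripper":1}]'; python3 - <<'E'
from h import *
s=bot.sense();print(s["position"],s["ee_rot"],s["joints"])
c=bot.capture("wrist");cv2.imwrite("pics/w4.png",c["pixels"])
c=bot.capture("scene");crop(c["pixels"],260,200,190,150,4,"s2.png")
print(proj(c,s["position"]),proj(c,[.5893,.077,.054]))
E
```

```text
time: 5.3
position: [0.5943, 0.0717, 0.0888]
ee_rot: [-3.141, 0.001, 2.234]
wrist_force: [0.7, -0.4, -0.1]
grip_width: 0.002
[0.59430529 0.07174466 0.08883114] [-3.14142099e+00  6.36668311e-04  2.23374547e+00] [ 0.44139952  0.51558148 -0.81968684  1.65295031  0.40622566  1.15197317
  0.18107231]
[374.60385526 300.84701797] [369.13209045 311.16529708]
```

View pics/w4.png

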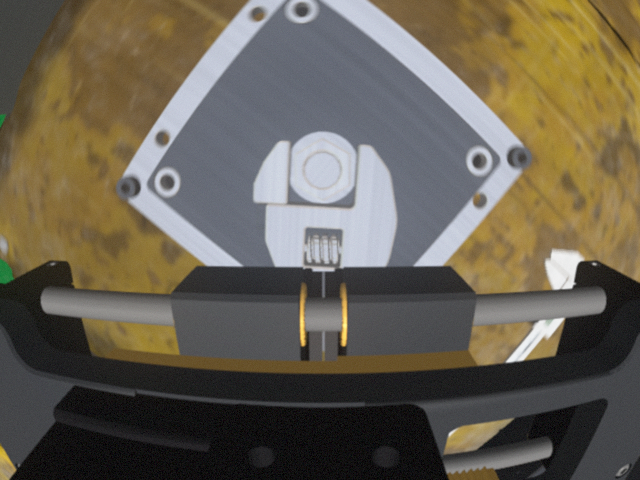

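View pics/s2.png

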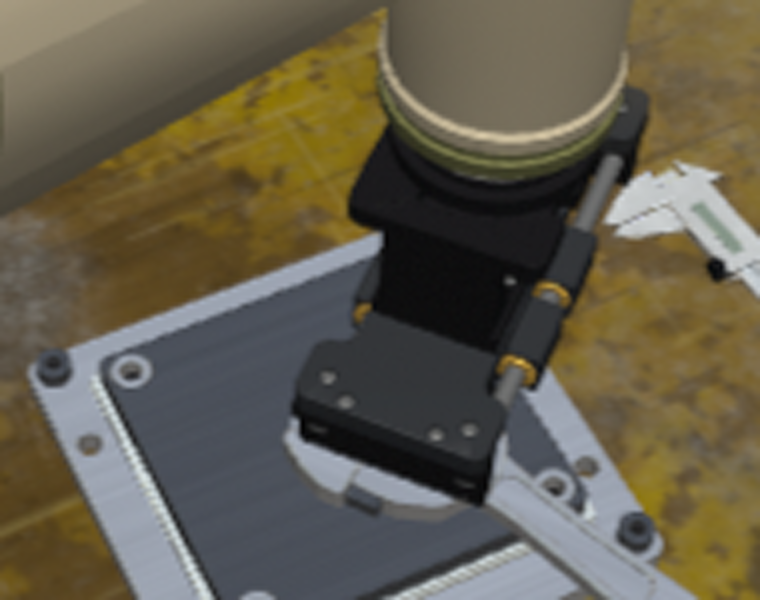

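```bash
python3 - <<'E'
from h import *
s=bot.sense();c=bot.capture("wrist");crop(c["pixels"],230,110,190,165,4,"w5.png")
Rt,p=wtool(s)
for uv,z in [((323,248),.054),((323,167),.055)]:
    q=wback(c,s,*uv,z);print(q,Rt.T@(q-p))
E
```

```text
[0.5871272  0.08038448 0.054     ] [ 0.01116717 -0.00039217  0.0346958 ]
[0.55989899 0.11553121 0.055     ] [ 0.0556267  -0.00039866  0.03368662]
```

View pics/w5.png

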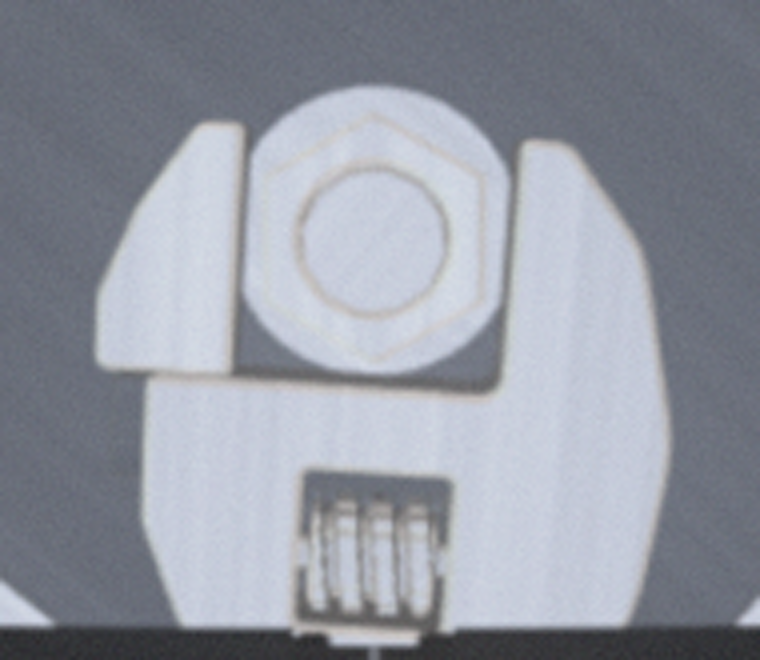

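```bash
python3 -m inch '[{"delta_pos":[0.35,0,3.0],"angular":[0,0,0],"gripper":1},{"delta_pos":[0.35,0,3.3],"angular":[0,0,0],"gripper":1},{"delta_pos":[0.35,0,3.5],"angular":[0,0,0],"gripper":1},{"delta_pos":[0.35,0,3.6],"angular":[0,0,0],"gripper":1},{"delta_pos":[0.35,0,3.6],"angular":[0,0,0],"gripper":1}]'
```

```text
time: 5.95
position: [0.5917, 0.0752, 0.054]
ee_rot: [-3.14, 0.0, 2.227]
wrist_force: [-5.8, -2.5, 9.0]
grip_width: 0.006
```

```bash
python3 -m inch '[{"delta_pos":[0.4,0,0],"angular":[0,0,0],"gripper":1},{"delta_pos":[0.8,0,0],"angular":[0,0,0],"gripper":1},{"delta_pos":[1.2,0,0],"angular":[0,0,0],"gripper":1},{"delta_pos":[1.5,0,0],"angular":[0,0,0],"gripper":1},{"delta_pos":[1.5,0,0],"angular":[0,0,0],"gripper":1}]'; python3 -m inch '[{"delta_pos":[0,0,-1.0],"angular":[0,0,0],"gripper":1},{"delta_pos":[-1.5,0,-1.0],"angular":[0,0,0],"gripper":1},{"delta_pos":[-1.5,0,-1.0],"angular":[0,0,0],"gripper":1}]';python3 - <<'E'
from h import *
s=bot.sense();c=bot.capture("wrist");crop(c["pixels"],230,110,190,165,4,"w6.png")
E
```

```text
time: 6.45
position: [0.5834, 0.0876, 0.0536]
ee_rot: [3.141, 0.001, 2.228]
wrist_force: [0.5, -3.1, 6.2]
grip_width: 0.003
time: 6.75
position: [0.5935, 0.0731, 0.0628]
ee_rot: [-3.142, 0.001, 2.226]
wrist_force: [0.5, -0.4, -0.7]
grip_width: 0.008
```

View pics/w6.png

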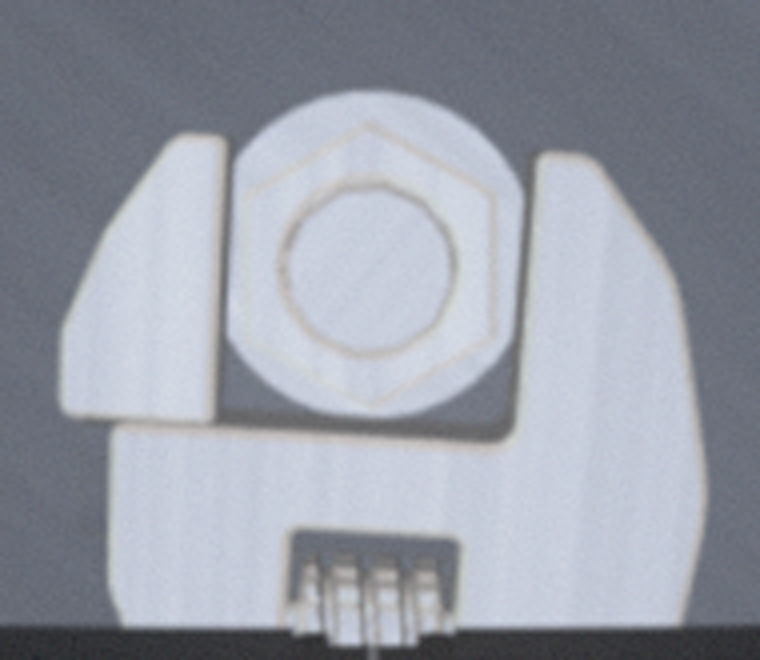

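```bash
python3 -m inch '[{"delta_pos":[0,0,0.8],"angular":[0,0,0],"gripper":1},{"delta_pos":[0,0,1.05],"angular":[0,0,0],"gripper":1},{"delta_pos":[0.4,0,1.05],"angular":[0,0,0],"gripper":1},{"delta_pos":[0.8,0,1.05],"angular":[0,0,0],"gripper":1},{"delta_pos":[1.2,0,1.05],"angular":[0,0,0],"gripper":1},{"delta_pos":[1.6,0,1.05],"angular":[0,0,0],"gripper":1},{"delta_pos":[1.6,0,1.05],"angular":[0,0,0],"gripper":1}]'; python3 -m inch '[{"delta_pos":[0,0,-1.05],"angular":[0,0,0],"gripper":1},{"delta_pos":[-1.6,0,-1.05],"angular":[0,0,0],"gripper":1},{"delta_pos":[-1.6,0,-1.05],"angular":[0,0,0],"gripper":1}]'
python3 -m inch '[{"delta_pos":[0,0,0.8],"angular":[0,0,0],"gripper":1},{"delta_pos":[0,0,1.05],"angular":[0,0,0],"gripper":1},{"delta_pos":[0.4,0,1.05],"angular":[0,0,0],"gripper":1},{"delta_pos":[0.8,0,1.05],"angular":[0,0,0],"gripper":1},{"delta_pos":[1.2,0,1.05],"angular":[0,0,0],"gripper":1},{"delta_pos":[1.6,0,1.05],"angular":[0,0,0],"gripper":1},{"delta_pos":[1.6,0,1.05],"angular":[0,0,0],"gripper":1}]'; python3 -m inch '[{"delta_pos":[0,0,-1.05],"angular":[0,0,0],"gripper":1},{"delta_pos":[-1.6,0,-1.05],"angular":[0,0,0],"gripper":1},{"delta_pos":[-1.6,0,-1.05],"angular":[0,0,0],"gripper":1}]'
python3 - <<'E'
from h import *
s=bot.sense();c=bot.capture("wrist");crop(c["pixels"],230,110,190,165,4,"w7.png")
E
```

```text
time: 7.5
position: [0.5835, 0.0888, 0.053]
ee_rot: [3.139, 0.002, 2.229]
wrist_force: [1.5, 0.1, 9.3]
grip_width: 0.001
time: 7.8
position: [0.5934, 0.0727, 0.0623]
ee_rot: [-3.141, 0.001, 2.226]
wrist_force: [-0.0, -0.8, 0.2]
grip_width: 0.004
time: 8.5
position: [0.5834, 0.0884, 0.0531]
ee_rot: [3.14, 0.002, 2.229]
wrist_force: [0.8, -0.7, 11.5]
grip_width: 0.007
time: 8.8
position: [0.5933, 0.0727, 0.0622]
ee_rot: [-3.141, 0.001, 2.226]
wrist_force: [0.3, 0.5, -0.4]
grip_width: 0.004
```

View pics/w7.png

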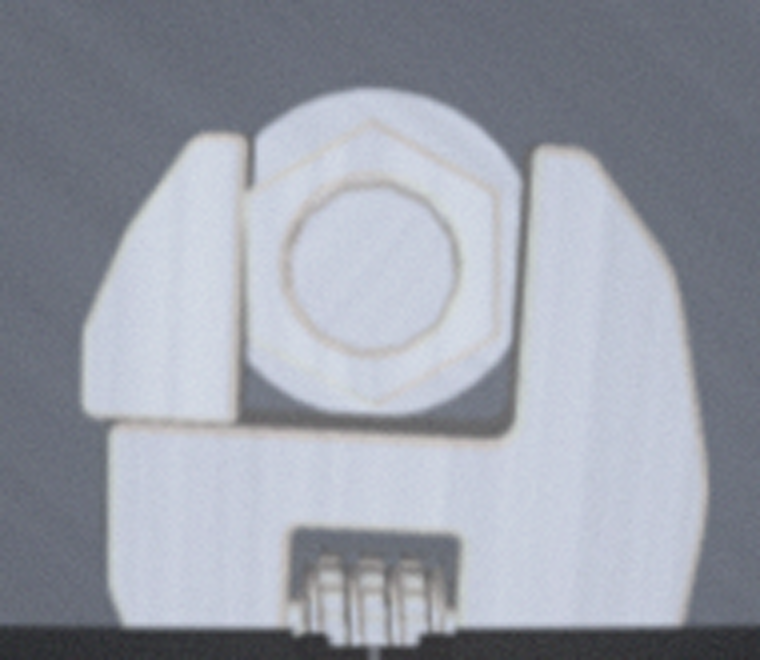

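```bash
python3 -m inch '[{"delta_pos":[0,0,0.8],"angular":[0,0,0],"gripper":1},{"delta_pos":[0,0,1.05],"angular":[0,0,0],"gripper":1},{"delta_pos":[0.4,0,1.05],"angular":[0,0,0],"gripper":1},{"delta_pos":[0.8,0,1.05],"angular":[0,0,0],"gripper":1},{"delta_pos":[1.2,0,1.05],"angular":[0,0,0],"gripper":1},{"delta_pos":[1.6,0,1.05],"angular":[0,0,0],"gripper":1},{"delta_pos":[1.6,0,1.05],"angular":[0,0,0],"gripper":1}]'; python3 -m inch '[{"delta_pos":[0,0,-1.05],"angular":[0,0,0],"gripper":1},{"delta_pos":[-1.6,0,-1.05],"angular":[0,0,0],"gripper":1},{"delta_pos":[-1.6,0,-1.05],"angular":[0,0,0],"gripper":1}]'
python3 -m inch '[{"delta_pos":[0,0,0.8],"angular":[0,0,0],"gripper":1},{"delta_pos":[0,0,1.05],"angular":[0,0,0],"gripper":1},{"delta_pos":[0.4,0,1.05],"angular":[0,0,0],"gripper":1},{"delta_pos":[0.8,0,1.05],"angular":[0,0,0],"gripper":1},{"delta_pos":[1.2,0,1.05],"angular":[0,0,0],"gripper":1},{"delta_pos":[1.6,0,1.05],"angular":[0,0,0],"gripper":1},{"delta_pos":[1.6,0,1.05],"angular":[0,0,0],"gripper":1}]'; python3 -m inch '[{"delta_pos":[0,0,-1.05],"angular":[0,0,0],"gripper":1},{"delta_pos":[-1.6,0,-1.05],"angular":[0,0,0],"gripper":1},{"delta_pos":[-1.6,0,-1.05],"angular":[0,0,0],"gripper":1}]'
python3 - <<'E'
from h import *
s=bot.sense();c=bot.capture("wrist");crop(c["pixels"],230,110,190,165,4,"w8.png")
E
```

```text
time: 9.55
position: [0.5834, 0.0882, 0.0532]
ee_rot: [3.14, 0.002, 2.229]
wrist_force: [-1.8, -1.8, 13.6]
grip_width: 0.003
time: 9.85
position: [0.5934, 0.0728, 0.0622]
ee_rot: [-3.141, 0.001, 2.226]
wrist_force: [-0.2, -0.4, -0.4]
grip_width: 0.005
time: 10.55
position: [0.5833, 0.0877, 0.0533]
ee_rot: [3.141, 0.003, 2.228]
wrist_force: [-2.0, -3.3, 16.7]
grip_width: 0.004
time: 10.85
position: [0.5933, 0.0728, 0.062]
ee_rot: [-3.141, 0.001, 2.226]
wrist_force: [0.1, -0.8, 0.3]
grip_width: 0.002
```

View pics/w8.png

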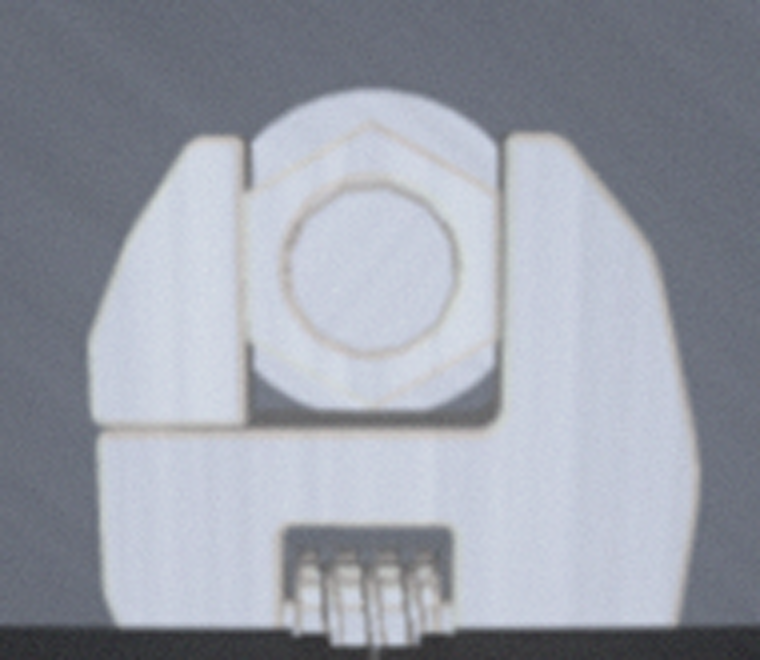

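```bash
python3 -m inch '[{"delta_pos":[0,0,0.8],"angular":[0,0,0],"gripper":1},{"delta_pos":[0,0,1.0],"angular":[0,0,0],"gripper":1},{"delta_pos":[0.4,0,1.0],"angular":[0,0,0],"gripper":1},{"delta_pos":[0.8,0,1.0],"angular":[0,0,0],"gripper":1},{"delta_pos":[1.2,0,1.0],"angular":[0,0,0],"gripper":1},{"delta_pos":[1.5,0,1.0],"angular":[0,0,0],"gripper":1}]'; python3 -m inch '[{"delta_pos":[0,0,-1.0],"angular":[0,0,0],"gripper":1},{"delta_pos":[-1.5,0,-1.0],"angular":[0,0,0],"gripper":1},{"delta_pos":[-1.5,0,-1.0],"angular":[0,0,0],"gripper":1}]'
python3 - <<'E'
from h import *
s=bot.sense();c=bot.capture("wrist");crop(c["pixels"],230,110,190,165,4,"w9.png")
E
python3 -m inch '[{"delta_pos":[0,0,0.8],"angular":[0,0,0],"gripper":1},{"delta_pos":[0,0,1.0],"angular":[0,0,0],"gripper":1},{"delta_pos":[0.4,0,1.0],"angular":[0,0,0],"gripper":1},{"delta_pos":[0.8,0,1.0],"angular":[0,0,0],"gripper":1}]'; python3 -m inch '[{"delta_pos":[0.4,0,0],"angular":[0,0,0],"gripper":1},{"delta_pos":[0.7,0,0],"angular":[0,0,0],"gripper":1}]'; python3 -m inch '[{"delta_pos":[0,0,-1.0],"angular":[0,0,0],"gripper":1},{"delta_pos":[-1.5,0,-1.0],"angular":[0,0,0],"gripper":1},{"delta_pos":[-1.5,0,-1.0],"angular":[0,0,0],"gripper":1}]'
python3 - <<'E'
from h import *
s=bot.sense();c=bot.capture("wrist");crop(c["pixels"],230,110,190,165,4,"w10.png")
E
```

```text
time: 11.5
position: [0.5848, 0.0855, 0.0538]
ee_rot: [3.14, 0.005, 2.227]
wrist_force: [2.5, -9.2, 13.3]
grip_width: 0.004
time: 11.8
position: [0.5932, 0.0733, 0.0621]
ee_rot: [-3.141, 0.001, 2.227]
wrist_force: [0.1, -0.5, -0.0]
grip_width: 0.004
time: 12.25
position: [0.5894, 0.0797, 0.0539]
ee_rot: [3.14, 0.005, 2.227]
wrist_force: [3.5, -10.0, 13.9]
grip_width: 0.003
time: 12.45
position: [0.5858, 0.0845, 0.0539]
ee_rot: [3.139, 0.006, 2.226]
wrist_force: [5.5, -8.1, 11.1]
grip_width: 0.002
time: 12.75
position: [0.5931, 0.0733, 0.0621]
ee_rot: [-3.141, 0.001, 2.227]
wrist_force: [0.4, -1.0, -0.4]
grip_width: 0.007
```

View pics/w9.png

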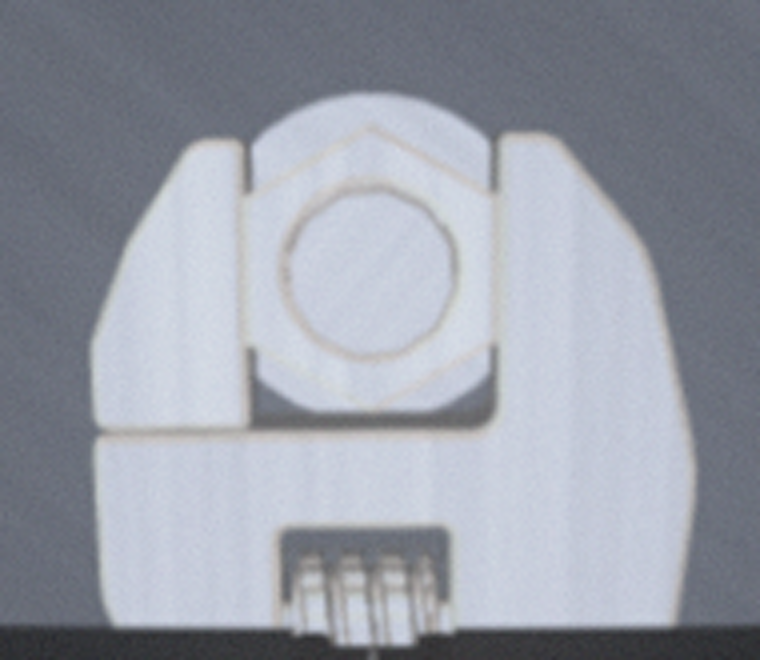

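View pics/w10.png

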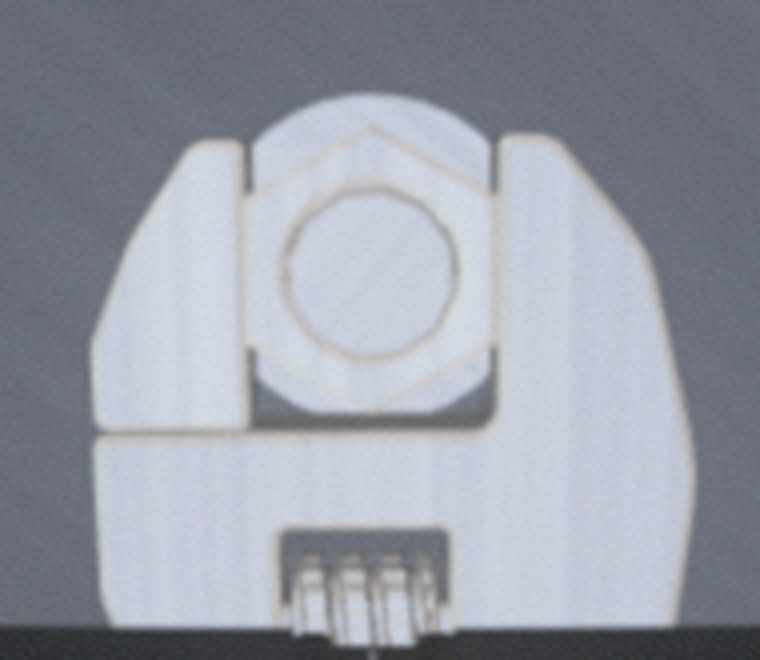

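```bash
python3 -m inch '[{"delta_pos":[0,0,-3],"angular":[0,0,0],"gripper":1},{"delta_pos":[-4,0,-3],"angular":[0,0,-20],"gripper":1},{"delta_pos":[-8,-0.3,-3],"angular":[0,0,-75.4],"gripper":1},{"delta_pos":[-10.3,-0.3,-3],"angular":[0,0,-75.4],"gripper":1},{"delta_pos":[-10.3,-0.3,-3],"angular":[0,0,-75.4],"gripper":1},{"delta_pos":[-10.3,-0.3,-3],"angular":[0,0,-75.4],"gripper":1},{"delta_pos":[-10.3,-0.3,-3],"angular":[0,0,-75.4],"gripper":1},{"delta_pos":[-10.3,-0.3,-3],"angular":[0,0,-75.4],"gripper":1},{"delta_pos":[-10.3,-0.3,-3],"angular":[0,0,-75.4],"gripper":1},{"delta_pos":[-10.3,-0.3,-3],"angular":[0,0,-75.4],"gripper":1}]'
python3 - <<'E'
from h import *
s=bot.sense();print(s["joints"],s["position"],s["ee_rot"]);c=bot.capture("wrist");cv2.imwrite("pics/w11.png",c["pixels"])
Rt,p=wtool(s)
for P in [(.6196,-.0246,.0487),(.6235,-.0338,.0487),(.561,.1135,.055)]:print(wproj(c,s,P))
c=bot.capture("scene");crop(c["pixels"],260,240,190,150,4,"s3.png")
E
```

```text
time: 13.8
position: [0.6523, -0.0075, 0.0918]
ee_rot: [3.141, -0.001, -2.732]
wrist_force: [-0.3, -0.3, 0.5]
grip_width: 0.005
[ 0.63219323  0.71519072 -1.01117492  1.48993908  0.61753676  1.28159724
  1.53369926] [ 0.65233875 -0.00754926  0.09179701] [ 3.14053603e+00 -8.96509266e-04 -2.73215671e+00]
[317.31990282 199.40937726]
[299.42770148 199.31046529]
[556.95549622 207.77210127]
```

View pics/w11.png

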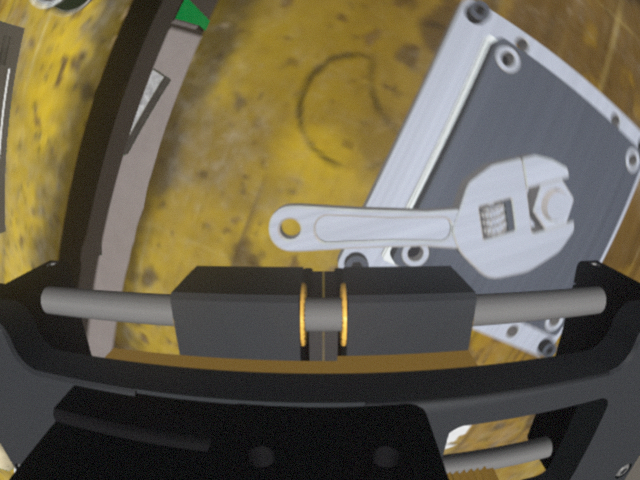

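View pics/s3.png

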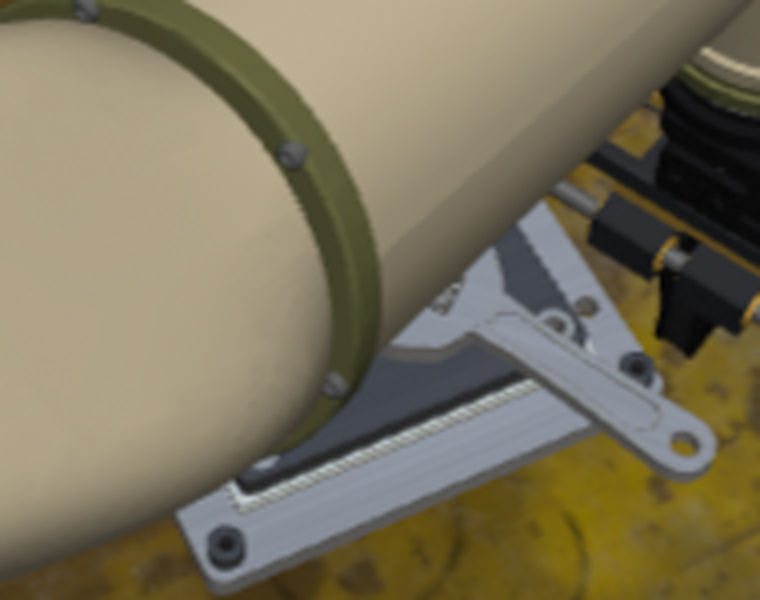

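```bash
python3 - <<'E'
from h import *
s=bot.sense();c=bot.capture("wrist")
crop(c["pixels"],250,140,390,130,2,"w12.png")
Rt,p=wtool(s)
for n,uv,z in [("top",(320,206),.0488),("bot",(320,248),.0488),("mid",(320,228),.0488),("hole",(290,228),.0488),("nut",(550,205),.055),("screw",(355,260),.024)]:
    q=wback(c,s,*uv,z);print(n,q,Rt.T@(q-p))
E
```

```text
top [ 0.62231909 -0.02165573  0.0488    ] [ 0.0330772  -0.00116568  0.04295139]
bot [ 0.64479414 -0.01206222  0.0488    ] [ 0.00864032 -0.00120842  0.04292854]
mid [ 0.63394354 -0.01669184  0.0488    ] [ 0.02043729 -0.00118597  0.04293957]
hole [ 0.64063969 -0.03235845  0.0488    ] [ 0.02045898 -0.01822358  0.04291608]
nut [0.56237444 0.10777363 0.055     ] [0.03715382 0.14142165 0.03695193]
screw [0.65004126 0.01484413 0.024     ] [-0.00681131  0.02141668  0.06774538]
```

View pics/w12.png

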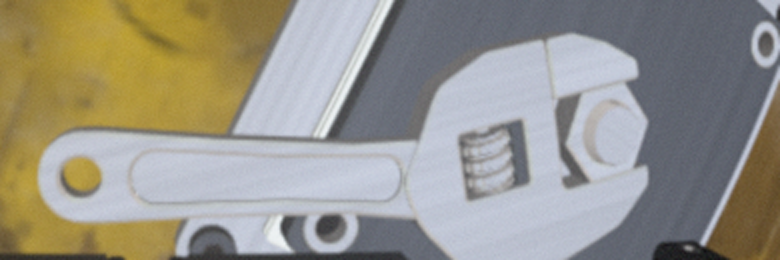

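```bash
python3 -m inch '[{"delta_pos":[-1.3,0,0],"angular":[0,0,0],"gripper":1},{"delta_pos":[-1.3,0,3],"angular":[0,0,0],"gripper":1},{"delta_pos":[-1.3,0,5.7],"angular":[0,0,0],"gripper":1},{"delta_pos":[-1.3,0,5.7],"angular":[0,0,0],"gripper":1},{"delta_pos":[-1.3,0,5.7],"angular":[0,0,0],"gripper":1}]'
python3 -m inch '[{"delta_pos":[0.6,0,0],"angular":[0,0,0],"gripper":1},{"delta_pos":[1.0,0,0],"angular":[0,0,0],"gripper":1},{"delta_pos":[1.2,0,0],"angular":[0,0,0],"gripper":1}]'
```

```text
time: 14.45
position: [0.6646, -0.0023, 0.036]
ee_rot: [3.141, -0.0, -2.74]
wrist_force: [-0.0, 0.1, 0.3]
grip_width: 0.006
time: 14.75
position: [0.6544, -0.0074, 0.0372]
ee_rot: [-3.141, 0.003, -2.739]
wrist_force: [4.2, 2.4, -0.1]
grip_width: 0.004
```

```bash
python3 - <<'E'
from h import *
s=bot.sense();Rt,p=wtool(s);N=np.array([.5615,.1115,p[2]])
for t in range(5,61,5):
    q=N+R.from_euler("z",-t,degrees=True).as_matrix()@(p-N)
    print(t,np.round(Rt.T@(q-p)*100,2))
E
```

```text
5 [ 1.29 -0.28 -0.  ]
10 [ 2.59 -0.45 -0.01]
15 [ 3.91 -0.51 -0.01]
20 [ 5.22 -0.45 -0.01]
25 [ 6.53 -0.28 -0.02]
30 [ 7.81  0.01 -0.02]
35 [ 9.07  0.41 -0.03]
40 [10.28  0.91 -0.03]
45 [11.45  1.52 -0.03]
50 [12.56  2.23 -0.04]
55 [13.61  3.03 -0.04]
60 [14.57  3.92 -0.04]
```

```bash
python3 -m inch '[{"delta_pos":[1.3,-0.28,0.2],"angular":[0,0,5],"gripper":1},{"delta_pos":[2.6,-0.45,0.2],"angular":[0,0,10],"gripper":1},{"delta_pos":[3.9,-0.5,0.2],"angular":[0,0,15],"gripper":1},{"delta_pos":[5.2,-0.45,0.2],"angular":[0,0,20],"gripper":1},{"delta_pos":[6.5,-0.28,0.2],"angular":[0,0,25],"gripper":1},{"delta_pos":[7.8,0,0.2],"angular":[0,0,30],"gripper":1},{"delta_pos":[9.05,0.4,0.2],"angular":[0,0,35],"gripper":1},{"delta_pos":[10.3,0.9,0.2],"angular":[0,0,40],"gripper":1},{"delta_pos":[10.3,0.9,0.2],"angular":[0,0,40],"gripper":1}]'
python3 - <<'E'
from h import *
s=bot.sense();print(s["joints"]);c=bot.capture("wrist");cv2.imwrite("pics/w13.png",c["pixels"])
Rt,p=wtool(s);N=np.array([.5615,.1115,p[2]]);a=[.6544-.5615,-.0074-.1115];b=(p-N)
print(np.degrees(np.arctan2(a[1],a[0])-np.arctan2(b[1],b[0])))
E
```

```text
time: 15.65
position: [0.5565, -0.0397, 0.0356]
ee_rot: [3.141, 0.005, 2.844]
wrist_force: [2.5, 0.0, 1.5]
grip_width: 0.004
[ 0.73524477  0.5423689  -0.91902514  1.80135996  0.49708059  1.04274685
  0.90028269]
39.89861626507299
```

View pics/w13.png

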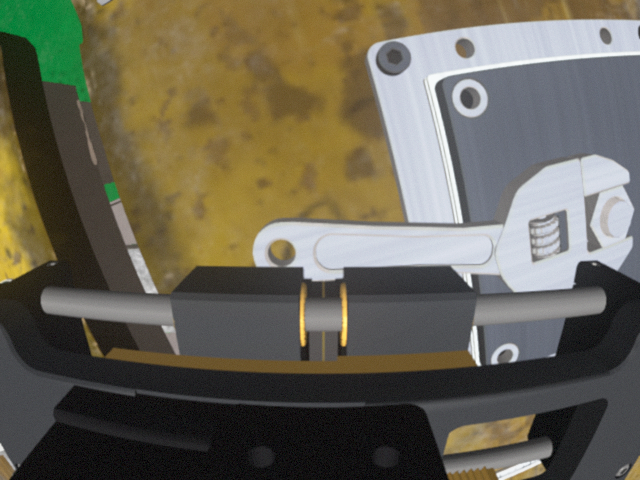

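```bash
python3 - <<'E'
from h import *
s=bot.sense();Rt,p=wtool(s);N=np.array([.5615,.1115,p[2]])
for t in range(5,26,5):
    q=N+R.from_euler("z",-t,degrees=True).as_matrix()@(p-N)
    print(t,np.round(Rt.T@(q-p)*100,2))
E
```

```text
5 [ 1.29 -0.29 -0.  ]
10 [ 2.6  -0.46 -0.01]
15 [ 3.92 -0.51 -0.01]
20 [ 5.24 -0.45 -0.02]
25 [ 6.55 -0.28 -0.02]
```

```bash
python3 -m inch '[{"delta_pos":[1.3,-0.28,0],"angular":[0,0,5],"gripper":1},{"delta_pos":[2.6,-0.45,0],"angular":[0,0,10],"gripper":1},{"delta_pos":[3.9,-0.5,0],"angular":[0,0,15],"gripper":1},{"delta_pos":[5.1,-0.45,0],"angular":[0,0,20],"gripper":1},{"delta_pos":[5.1,-0.45,0],"angular":[0,0,20],"gripper":1}]'
python3 - <<'E'
from h import *
s=bot.sense();Rt,p=wtool(s);N=np.array([.5615,.1115,p[2]]);a=[.6544-.5615,-.0074-.1115];b=(p-N)
print(np.degrees(np.arctan2(a[1],a[0])-np.arctan2(b[1],b[0])),s["ee_rot"])
E
python3 -m inch '[{"delta_pos":[-1,0,0],"angular":[0,0,0],"gripper":1},{"delta_pos":[-2.5,0,0],"angular":[0,0,0],"gripper":1},{"delta_pos":[-2.5,0,-6],"angular":[0,0,0],"gripper":1},{"delta_pos":[-2.5,3,-9],"angular":[0,0,0],"gripper":1},{"delta_pos":[-2.5,6,-12],"angular":[0,0,0],"gripper":1},{"delta_pos":[-2.5,6,-14],"angular":[0,0,0],"gripper":1},{"delta_pos":[-2.5,6,-14],"angular":[0,0,0],"gripper":1}]'
python3 - <<'E'
from h import *
s=bot.sense();print(s["joints"]);c=bot.capture("wrist");cv2.imwrite("pics/w14.png",c["pixels"])
c=bot.capture("side");crop(c["pixels"],230,240,160,100,5,"d2.png")
E
```

```text
time: 16.2
position: [0.5056, -0.0296, 0.0345]
ee_rot: [-3.141, 0.002, 2.497]
wrist_force: [1.3, -1.3, 0.7]
grip_width: 0.002
59.60070026996215 [-3.14115499e+00  2.35866831e-03  2.49700262e+00]
time: 16.9
position: [0.5632, 0.0049, 0.1759]
ee_rot: [3.139, 0.001, 2.501]
wrist_force: [-0.2, -0.0, -0.0]
grip_width: 0.004
[ 0.69504732  0.37407831 -0.95674541  1.65458694  0.31694491  1.2762461
  0.60888512]
```

View pics/w14.png

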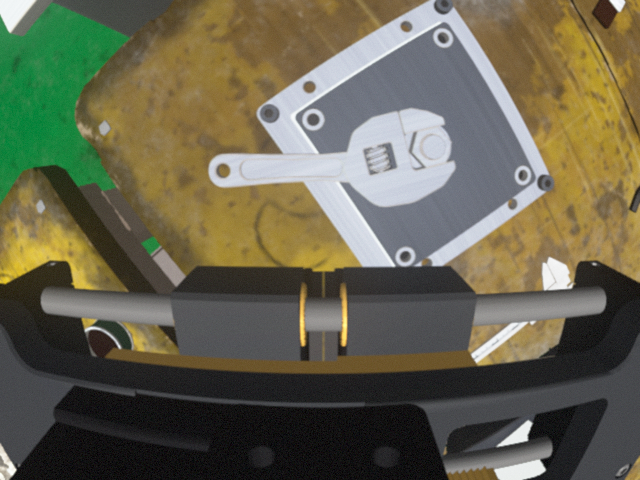

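View pics/d2.png

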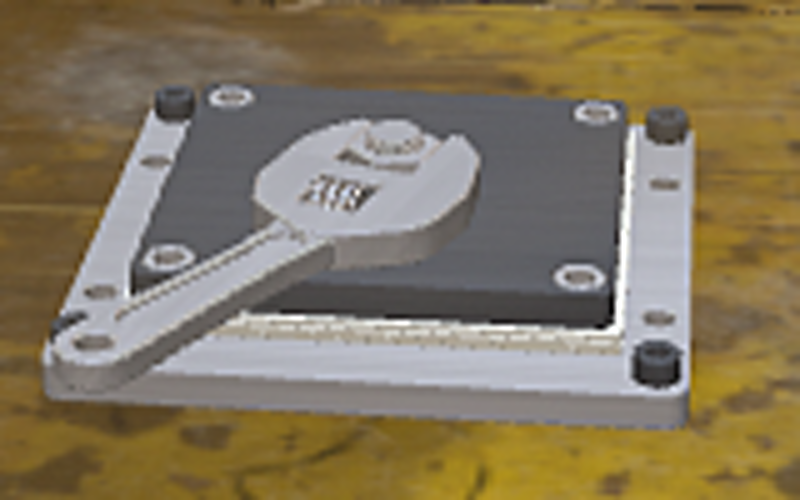

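```bash
python3 - <<'E'
from h import *
im=cv2.imread("pics/w14.png");crop(im,200,90,270,130,2.9,"w15.png")
E
```

```text
(no output)
```

View pics/w15.png

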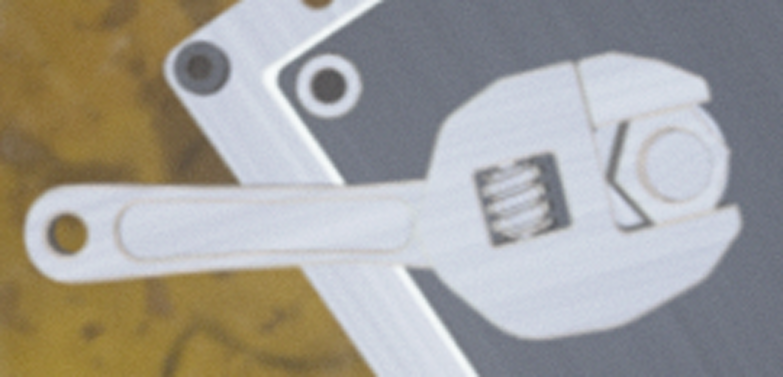

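```bash
python3 - <<'E'
from h import *
s=bot.sense();c=bot.capture("wrist")
s0=dict(position=[.65234,-.00755,.0918],ee_rot=[3.14054,-.0009,-2.73216])
def az(s,h,n):
    a=wback(c,s,*h,.0488);b=wback(c,s,*n,.055);d=a-b;print(a,b,np.hypot(*d[:2]));return np.degrees(np.arctan2(d[1],d[0]))
A=az(s0,(290.5,228),(554,206.5));B=az(s,(223.1,170.3),(432.4,146.2));print(A,B,A-B)
# bush line control & handle angle in new picture
f=lambda x,y,z:wback(c,s,200+x/2.9,90+y/2.9,z)
def an(a,b,z):
    d=f(*b,z)-f(*a,z);return np.degrees(np.arctan2(d[1],d[0]))
print("handle",an((420,223),(67,233),.0488),"jaw",an((597,130),(707,103),.0505),an((630,230),(738,205),.0505),"win",an((478,175),(553,153),.0505),an((495,245),(570,225),.0505))
E
```

```text
[ 0.6407882  -0.03285813  0.0488    ] [0.56148888 0.1100187  0.055     ] 0.16340798196003703
[ 0.47519004 -0.03060711  0.0488    ] [0.55708236 0.11111381 0.055     ] 0.16368008507128973
-60.968903476977204 -120.02113360612542 59.052230129148214
handle -125.9386467301094 jaw 69.32287842920066 67.74060494042084 win 70.75523085284345 69.07171933242068
```

```bash
python3 -m inch '[{"delta_pos":[0,-4,3],"angular":[0,0,0],"gripper":1},{"delta_pos":[0,-6,7],"angular":[0,0,0],"gripper":1},{"delta_pos":[0,-6,11],"angular":[0,0,0],"gripper":1},{"delta_pos":[0,-6,14],"angular":[0,0,0],"gripper":1},{"delta_pos":[0,-6,14],"angular":[0,0,0],"gripper":1},{"delta_pos":[1.5,-6,14],"angular":[0,0,0],"gripper":1},{"delta_pos":[2.3,-6,14],"angular":[0,0,0],"gripper":1},{"delta_pos":[2.5,-6,14],"angular":[0,0,0],"gripper":1},{"delta_pos":[2.75,-6,14],"angular":[0,0,1],"gripper":1},{"delta_pos":[2.75,-6,14],"angular":[0,0,1],"gripper":1}]'
python3 - <<'E'
from h import *
s=bot.sense();Rt,p=wtool(s);N=np.array([.5615,.1115,p[2]]);a=[.6544-.5615,-.0074-.1115];b=(p-N)
print(np.degrees(np.arctan2(a[1],a[0])-np.arctan2(b[1],b[0])))
E
```

```text
time: 18.05
position: [0.5039, -0.0283, 0.0343]
ee_rot: [-3.141, 0.002, 2.479]
wrist_force: [1.2, -4.0, 1.3]
grip_width: 0.005
60.39282864362376
```

Retreat and check from the same viewpoint.

```bash
python3 -m inch '[{"delta_pos":[-1,0,0],"angular":[0,0,0],"gripper":1},{"delta_pos":[-2.5,0,0],"angular":[0,0,0],"gripper":1},{"delta_pos":[-2.5,0,-6],"angular":[0,0,0],"gripper":1},{"delta_pos":[-2.5,3,-9],"angular":[0,0,0],"gripper":1},{"delta_pos":[-2.5,6,-12],"angular":[0,0,0],"gripper":1},{"delta_pos":[-2.5,6,-14],"angular":[0,0,0],"gripper":1},{"delta_pos":[-2.5,6,-14],"angular":[0,0,0],"gripper":1},{"delta_pos":[-2.5,6,-14],"angular":[0,0,0],"gripper":1}]'
python3 - <<'E'
from h import *
s=bot.sense();c=bot.capture("wrist");crop(c["pixels"],200,90,270,130,2.9,"w16.png");print(s["position"],s["ee_rot"],s["joints"])
c=bot.capture("scene");cv2.imwrite("pics/s4.png",c["pixels"])
E
```

```text
time: 18.85
position: [0.56, 0.0041, 0.1734]
ee_rot: [-3.141, -0.0, 2.48]
wrist_force: [0.1, -0.9, -1.0]
grip_width: 0.005
[0.56001003 0.00409748 0.17336189] [-3.14141933e+00 -3.40093566e-04  2.47992173e+00] [ 0.69731434  0.37038481 -0.95528066  1.66335497  0.3141929   1.27244742
  0.58929004]
```

View pics/w16.png

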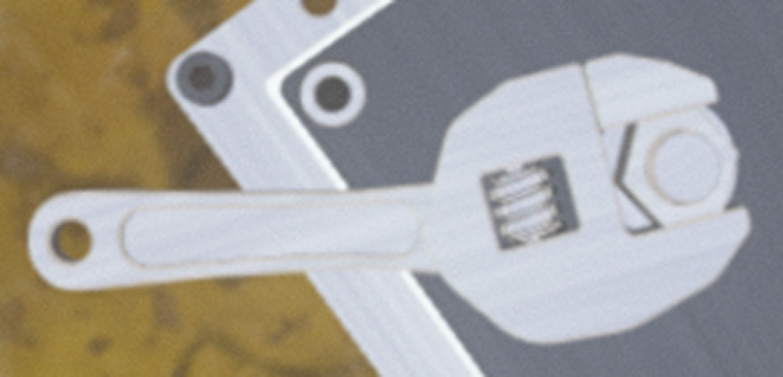

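View pics/s4.png

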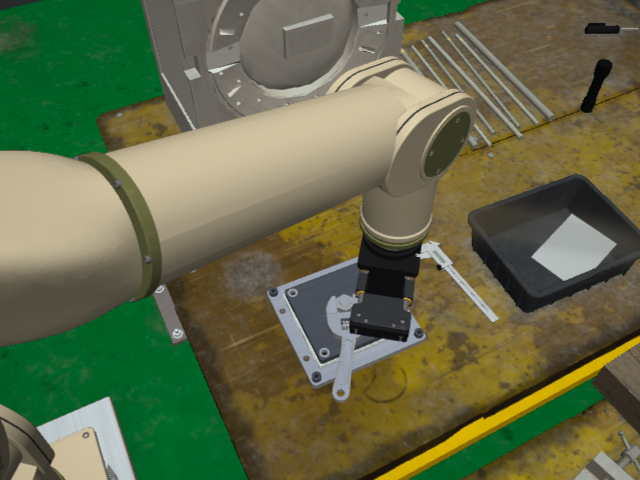

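```bash
python3 - <<'E'
from h import *
s=bot.sense();c=bot.capture("wrist")
a=wback(c,s,200+71/2.9,90+241/2.9,.0488);b=wback(c,s,200+686/2.9,90+167/2.9,.055);d=a-b
B=np.degrees(np.arctan2(d[1],d[0]));print(B,-60.97-B)
d=bot.capture("side");cv2.imwrite("pics/d3.png",d["pixels"])
g=cv2.absdiff(d["pixels"],cv2.imread("pics/side0.png")).max(2)
print("caliper diff",g[270:340,400:460].max(),"tin/brush",g[190:240,240:330].max())
E
```

```text
-120.76086867371791 59.79086867371791
caliper diff 18 tin/brush 222
```

View pics/d3.png

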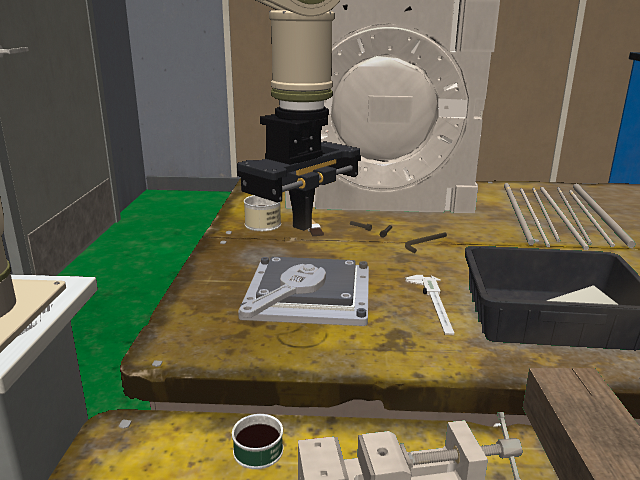

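```bash
python3 -c "
from workcell import bot
print(bot.sense()['time']);print(bot.sign_off())"
```

```text
19.05
the job is handed in; nothing more can be done
None
```

The jaws are closed snugly on the nut, and the nut was then tightened by about one flat. The job was handed in at 19.05 s.

**Closing the jaws:** I rubbed the worm with the shut fingertips in seven strokes, pressing with about 6–17 N. That was slightly over your 15 N guide on one stroke. On the last two strokes the worm had stopped and slipped under about 10 N of rubbing force. The pictures between them showed no change, with both jaw faces on the flats.

**Turning the nut:** I then pushed the handle clockwise through an arc. The first check from the wrist camera gave 59.1°, so I nudged it a little further. The last check gave 59.8° from the camera and 60.4° from the tool's own path. Both measure the wrench; I took the nut to have turned with it.

**At hand-in:** The wrench lay flat on the nut and the gripper was about 17 cm above the bench, touching nothing. The caliper was unchanged in the side view. The tin was in its place there. The brush was mostly hidden behind the gripper, so my picture comparison for those two proved nothing, but the arm never came near them.

**Possible failure:** On an early turn the last joint read -2.604 rad, 0.004 past its -2.6 limit. I turned it back at once, but if the range is judged strictly this could count as a fail.

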